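# Square up the blue tile against its peg

### The arm

A 7-joint arm with a two-finger parallel gripper is mounted at the origin on the work surface; the furniture and walls round the work are solid. World frame = base frame: x ahead of the robot, y to its left, z up, the work surface at z = 0. Lengths are in m, angles in rad, forces in N, time in s.
With the tool pointing down it reaches from about 0.4 to 0.875 m from the base axis. Payload 19.3 kg.
Tool frame: the origin (TCP) lies midway between the tips of the shut fingers; the grasp point (between the pads) lies bot.tcp_to_grasp behind it (bot.tcp_to_grasp is the distance from the TCP to the grasp point, in m); z points along the fingers, y is the line along which they close (so a half turn about z gives the same grasp; the last joint's range is limited). The gripper opens to 85 mm and grips with 20 to 120 N. Pads are 22 mm wide; open, the fingers measure 114 mm over their backs; the gripper's body (76 mm by 85 mm) begins 54 mm behind the grasp point. The pads swing forward as they close: fully open they stand 13 mm farther back than shut.
Start: joints at [1.086, 0.521, -0.036, 1.599, 0.021, 1.021, -0.113], TCP at [0.252, -0.572, 0.231] pointing down, gripper open.
Joint ranges: [-2.91, 2.91], [-0.3, 2.13], [-1.5, 1.42], [0.17, 2.43], [-1.26, 4.41], [0.16, 1.93], [-2.52, 2.52]. Speed limits (rad/s): [1.89, 1.89, 2.39, 2.39, 3.01, 3.01, 3.01].

### API

Orientations are given as [roll, pitch, yaw] about the fixed x, y, z axes, in that order (R = Rz(yaw) Ry(pitch) Rx(roll)).
In Python, from workcell import observe, imaging, bot gives the robot as it stands.
- The arm moves only by the tool send_rows, never from a script. Its argument "plan" is text: rows parted by semicolons, each of 7 numbers parted by spaces: the shift along the tool's x, y, z in m, then the turn, a rotation vector about the tool's x, y, z in degrees, then the finger opening in m, from 0 to 0.0854. In form: dx dy dz rx ry rz claw; .... A call has 1 to 10 rows; each row is the pose to reach, as a shift and turn from the pose commanded when the call began, along the tool's axes at that moment; what a row does not reach only later rows make up. A row lasts 1/12 s, in which the tool goes at most 41.7 mm and 7.16 degrees, less where a joint would pass 70% of its speed; a pose out of reach is approached as far as the arm can. A call with a gripper value outside its range is refused whole. The fingers move at their own pace and stop on an object; "grip_force" is the grip in N (left out, the last holds). Time passes only in rows, so rows that repeat a pose let the fingers close. It gives the time, the measured TCP pose, the force, the opening and the grip force at its end, in the units of the state.
- observe(): the state, without advancing time (a new reading comes with each control period).
- imaging.grab_frame(name): name is "side" or "top"; returns a dict with "color" (384x512x3 uint8, red, green, blue), "fx", "fy", "cx", "cy" (pixels), "dist_coeffs" ([k1, k2, p1, p2, k3] as OpenCV has them; the pictures are not rectified), "eye" and "orientation" of the camera in the world. Camera axes: x right, y down, z forward; pixel columns grow to the right and rows downward; lengths in m; the calibration is good to about 2 mm. A picture is of the moment at which its call begins. There is no depth.
- bot.job_done(): hands the job in; it is judged then, once.
The state is a dict: "clock": time; "qpos": joint angles; "qd": joint speeds; "joint_efforts": joint torques, N m; "position": TCP position; "tool_rot": TCP orientation; "force": force on the tool from outside, world axes, zero at the start; "moment": the same for the moment, N m; "grip_width": finger opening in m; "finger_force": force on a finger pad.
Only numpy, scipy, OpenCV 4.12 (cv2) and the standard library are available. Lean on these libraries where they do the work, as an engineer would, in place of code of your own. Each camera call takes 0.05 s, during which the arm holds its last target. There are 200 camera calls.

### The job

The blue tile lies skewed on its wooden decorating board. Square it up to the corner marks for stencilling: without lifting it, push its near corner round while the opposite corner keeps bearing on the brass peg, until the tile lies on the marked square with its sides parallel to the board's, then move clear. Leave the white tile on the other board as it is.

Things in the scene. Friction and masses are not known exactly. Their poses are not given: they have to be found in the camera images.
- blue_tile: loose square tile, blue glazed top, 90x90x14 mm, 0.22 kg, flat on blue_board. Origin: centre of underside; x, y along its sides. Starts 25 to 37 deg clockwise (from above) of its final yaw, its +y side within 10 mm of the peg near the (+x,+y) corner. Push the -x face beside the (-45,-45) mm corner, which points to the robot: it arcs ahead and right about the peg. A few N move it
- blue_board: fixed wooden board, 152x152x12 mm, under the blue tile. Origin: on the underside (table level), below the centre of the marked square (the board's middle is at x -14, y +18 mm); x points away from the robot, y left, along the board's sides. Black corner marks outline a 93 mm square round the origin; squared up, the tile's centre is at the origin and its axes along the board's
- blue_peg (a point): brass peg of blue_board, 14 mm in diameter, 23 mm tall above the board's top; this point is on its axis at the board's top (12 mm above the table), at x +31, y +53 mm in the board's frame: 1 mm clear of the squared tile's +y side
- white_tile: loose tile of the same size and make, white glazed top, lying skewed on a second identical board with its own peg, beside the first (which is left and which right varies). To be left alone. Origin: centre of its underside

How it is judged:
By the outcome, as a careful person would: the job done as asked, in the order asked, and still so for the second after the job is handed in, with the robot touching nothing.
It also fails if it takes over 29 s, if anything falls off the work surface, if the arm or the gripper's body presses on something with over 40 N, if the wrist force passes 120 N, or if a joint passes its speed limit or range.

## Working session

There is one attempt and no reset: what is moved stays moved. The work goes in short steps, Python scripts to look and compute and a tool call to move; the robot and the scene stay as the last step left them, time stands still between calls to the robot, and variables do not carry over. Pictures are saved under pics/ and viewed, at most 10 in all, crops included, and the job is handed in when it is done.

Besides the shell and the picture viewer there is one more tool, called after "Request:" as name(argument=value, ...) on one line, values as JSON. send_rows: Moves the arm, as the interface text tells. Its arguments: {"type":"object","properties":{"plan":{"type":"string"},"grip_force":{"type":"number"}},"required":["plan"]}

```bash
mkdir -p pics; ls
python3 - <<'E'
from workcell import observe, imaging, bot
import cv2
s=observe()
for k in("clock","position","tool_rot","force","grip_width"):print(k,s[k])
print(bot.tcp_to_grasp)
for n in("top","side"):
    f=imaging.grab_frame(n)
    cv2.imwrite(f"pics/{n}0.png",cv2.cvtColor(f["color"],cv2.COLOR_RGB2BGR))
    print({k:v for k,v in f.items() if k!="color"})
E
```

```text
pics
clock 0.0
position [ 0.25169951 -0.57170067  0.23074219]
tool_rot [-3.14045834e+00  8.09644136e-05  4.14797041e-01]
force [-0.93411594 -0.69526811 -0.15831557]
grip_width 0.08512871994021332
0.0187
{'fx': 351.79274558356536, 'fy': 351.79274558356536, 'cx': 260.888294414952, 'cy': 194.61554561445098, 'dist_coeffs': array([-0.09764264,  0.        ,  0.        ,  0.        ,  0.        ]), 'eye': array([ 0.47780125, -0.02523989,  0.88649289]), 'orientation': array([-3.05241631,  0.02213495, -1.58110323])}
{'fx': 424.51698844927677, 'fy': 424.51698844927677, 'cx': 254.53109957916882, 'cy': 193.34051838580757, 'dist_coeffs': array([-0.11547692,  0.        ,  0.        ,  0.        ,  0.        ]), 'eye': array([ 1.12314744, -0.54106524,  0.40983061]), 'orientation': array([-2.03238371, -0.01103599,  0.84202617])}
```

View pics/top0.png

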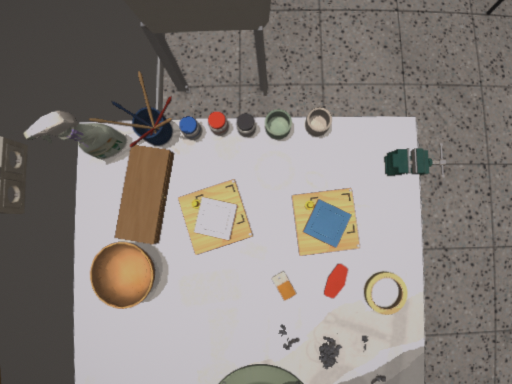

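View pics/side0.png

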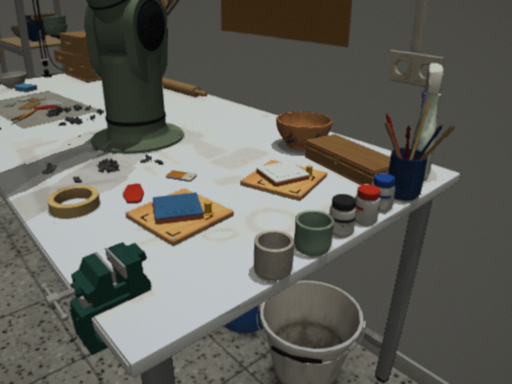

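```bash
cat > h.py <<'E'
import numpy as np, cv2
from scipy.spatial.transform import Rotation as R
from workcell import observe, imaging, bot
def px2w(f,uv,z):
    K=np.array([[f["fx"],0,f["cx"]],[0,f["fy"],f["cy"]],[0,0,1]])
    n=cv2.undistortPoints(np.array(uv,float).reshape(-1,1,2),K,f["dist_coeffs"]).reshape(-1,2)
    d=np.c_[n,np.ones(len(n))]@R.from_euler("xyz",f["orientation"]).as_matrix().T
    e=np.array(f["eye"]); return e+d*((z-e[2])/d[:,2])[:,None]
def w2px(f,P):
    K=np.array([[f["fx"],0,f["cx"]],[0,f["fy"],f["cy"]],[0,0,1]])
    M=R.from_euler("xyz",f["orientation"]).as_matrix()
    return cv2.projectPoints(np.array(P,float).reshape(-1,1,3),cv2.Rodrigues(M.T)[0],-M.T@np.array(f["eye"]),K,f["dist_coeffs"])[0].reshape(-1,2)
def crop(f,u,v,w,h,s,name):
    c=cv2.resize(f["color"][v:v+h,u:u+w],None,fx=s,fy=s,interpolation=cv2.INTER_CUBIC)
    cv2.imwrite(name,cv2.cvtColor(c,cv2.COLOR_RGB2BGR))
def mask_rect(f,lo,hi,box):
    u,v,w,h=box; hsv=cv2.cvtColor(f["color"],cv2.COLOR_RGB2HSV)[v:v+h,u:u+w]
    m=cv2.inRange(hsv,lo,hi); cs=cv2.findContours(m,cv2.RETR_EXTERNAL,cv2.CHAIN_APPROX_NONE)[0]
    c=max(cs,key=cv2.contourArea); return cv2.boxPoints(cv2.minAreaRect(c))+[u,v],cv2.minAreaRect(c)
E
python3 - <<'E'
from h import *
f=imaging.grab_frame("top")
crop(f,288,182,76,76,8,"pics/topc.png")
r,mr=mask_rect(f,(95,80,30),(130,255,255),(288,182,76,76)); print(r,mr)
P=px2w(f,r,.026); print(P.round(4)); print(P.mean(0),np.linalg.norm(P-np.roll(P,1,0),axis=1))
E
```

```text
[[303.38809967 231.30028152]
 [318.50424957 199.17846298]
 [350.62606812 214.29461288]
 [335.50991821 246.41642761]] ((39.007083892822266, 40.797447204589844), (35.500831604003906, 35.500831604003906), 25.201122283935547)
[[ 0.4641 -0.1095  0.026 ]
 [ 0.542  -0.1481  0.026 ]
 [ 0.5039 -0.2261  0.026 ]
 [ 0.4264 -0.187   0.026 ]]
[ 0.48409389 -0.16766645  0.026     ] [0.08614506 0.08696919 0.08677606 0.08682284]
```

View pics/topc.png

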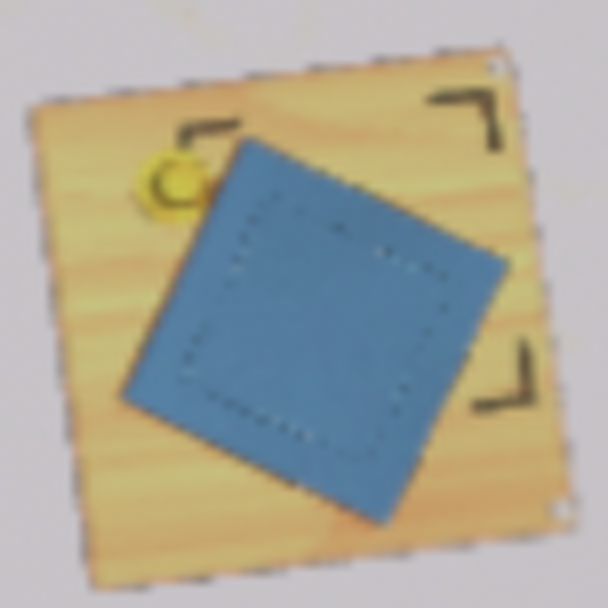

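The top crop shows the board corners at (33,105), (507,45), (575,530) and (97,588). The outer corners of the marks are at (180,128), (493,92) and (533,403), the peg is at about (178,187), and the tile corners are (245,138), (510,262), (385,525) and (122,397).

```bash
cat >> h.py <<'E'
def fit(A,B):  # rigid 2D: B=R A+t
    a,b=A.mean(0),B.mean(0); H=(A-a).T@(B-b); th=np.arctan2(H[0,1]-H[1,0],H[0,0]+H[1,1])
    Rm=np.array([[np.cos(th),-np.sin(th)],[np.sin(th),np.cos(th)]]); t=b-Rm@a
    return th,t,np.linalg.norm(A@Rm.T+t-B,axis=1)*1e3
C=lambda pts,u0,v0,s:(np.array(pts,float)+.5)/s-.5+[u0,v0]
SQ=np.array([[.045,.045],[.045,-.045],[-.045,-.045],[-.045,.045]])
E
python3 - <<'E'
from h import *
f=imaging.grab_frame("top")
b=np.array([[.062,.094],[.062,-.058],[-.09,-.058],[-.09,.094],[.0465,.0465],[.0465,-.0465],[-.0465,-.0465]])
W=px2w(f,C([(33,105),(507,45),(575,530),(97,588),(180,128),(493,92),(533,403)],288,182,8),.012)[:,:2]
th,t,e=fit(b,W); print("board",np.degrees(th),t,e.round(1))
T=px2w(f,C([(245,138),(510,262),(385,525),(122,397)],288,182,8),.026)[:,:2]
t2,c2,e2=fit(SQ,T); print("tile",np.degrees(t2),c2,e2.round(1))
Rb=np.array([[np.cos(th),-np.sin(th)],[np.sin(th),np.cos(th)]])
print("tile in board",np.degrees(t2-th),(c2-t)@Rb*1e3,"corners",((T-t)@Rb*1e3).round(1).tolist())
pk=Rb@[.031,.053]+t; print("peg px crop",(w2px(f,[[*pk,.012],[*pk,.035]])-[288,182])*8)
d=np.array([np.cos(t2),np.sin(t2)]);n=np.array([-d[1],d[0]])
print("peg in tile",(pk-c2)@d*1e3,(pk-c2)@n*1e3)
print("objects",px2w(f,[(343,265),(328,297),(275,275),(295,295)],0.01).round(3).tolist())
E
```

```text
board 6.207894002221687 [ 0.50448236 -0.18334913] [0.9 2.  1.7 1.3 3.4 3.3 3.7]
tile -26.535519567203917 [ 0.48390958 -0.16764889] [1.4 0.3 1.1 1. ]
tile in board -32.743413569425606 [-18.75437554  17.83284816] corners [[42.1, 31.6], [-5.4, -44.1], [-79.9, 4.7], [-31.8, 79.2]]
peg px crop [[171.84708302 181.51024611]
 [180.60505815 176.91061741]]
peg in tile 22.82733349476127 56.49016993825374
objects [[0.379, -0.208, 0.01], [0.302, -0.169, 0.01], [0.357, -0.039, 0.01], [0.308, -0.088, 0.01]]
```

Run:
```python
from h import *
f=imaging.grab_frame("top")
b=np.array([[.062,.094],[.062,-.058],[-.09,-.058],[-.09,.094]])
W=px2w(f,C([(33,105),(507,45),(575,530),(97,588),(180,128),(493,92),(533,403)],288,182,8),.012)[:,:2]
th,t,e=fit(b,W[:4]); print("board",np.degrees(th),t,e.round(1))
Rb=np.array([[np.cos(th),-np.sin(th)],[np.sin(th),np.cos(th)]])
print(((W-t)@Rb*1e3).round(1).tolist())
# marks' ideal outer corner check and peg from its top (crop 182,183)
print("peg", ((px2w(f,C([(182,183)],288,182,8),.035)[:,:2]-t)@Rb*1e3).round(1))
# drawn prediction on enlarged picture of both cams
P=lambda x,y,z:[*(Rb@[x,y]+t),z]
g=imaging.grab_frame("side")
for n,F in(("top",f),("side",g)):
    print(n,w2px(F,[P(*q,.012) for q in b]).round(1).tolist())
crop(g,120,180,120,70,6,"pics/sidec.png")
```

```text
board 6.3514767565452575 [ 0.50439174 -0.18272967] [1.2 1.2 1.3 1.8]
[[61.4, 93.0], [61.8, -56.8], [-90.0, -56.7], [-89.1, 92.4], [48.6, 48.5], [47.7, -50.3], [-49.6, -49.1]]
peg [[30.5 53. ]]
top [[291.3, 194.5], [351.4, 187.1], [360.0, 247.7], [299.1, 255.5]]
side [[234.0, 209.3], [172.3, 240.1], [123.8, 210.9], [184.0, 186.4]]
```

View pics/sidec.png

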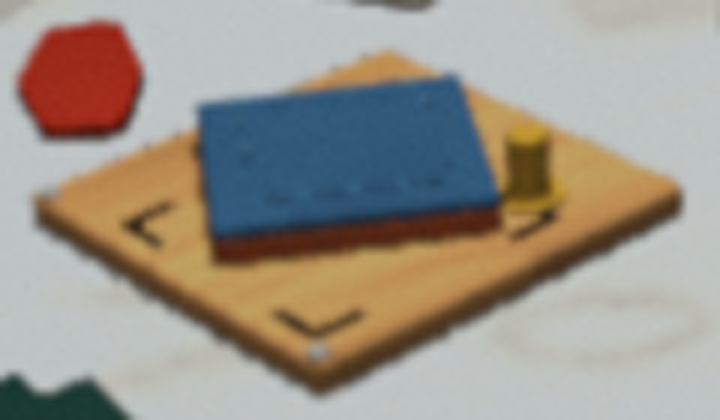

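The side crop agrees: the tile's long face is skewed, the peg is at (528,165) touching distance from the tile's far-left corner, and the board corners are where the top camera puts them. Next I'll go above the spot behind the near corner with the fingers shut.

```bash
cat >> h.py <<'E'
BT=np.radians(6.35); BO=np.array([.5044,-.1827])
rot=lambda a:np.array([[np.cos(a),-np.sin(a)],[np.sin(a),np.cos(a)]])
PEG=np.array([.031,.053])
def rows(targets,base=None):  # (x,y,z,yaw_deg) world -> rows
    if base is None:
        s=observe(); p,M=np.array(s["position"]),R.from_euler("xyz",s["tool_rot"])
    else: p,M=np.array(base[:3]),R.from_euler("xyz",[np.pi,0,np.radians(base[3])])
    for x,y,z,w in targets:
        d=M.inv().apply(np.array([x,y,z])-p); r=(M.inv()*R.from_euler("xyz",[np.pi,0,np.radians(w)])).as_rotvec(degrees=True)
        print(*d.round(4),*r.round(2))
def pusher(tc,tyaw,off,lat=-.031,face=.011):  # tile pose in board (m,deg) -> tool x,y,yaw world
    q=BO+rot(BT)@(np.array(tc)+rot(np.radians(tyaw))@[-.045-face-off,lat]); return q[0],q[1],tyaw+np.degrees(BT)
E
python3 - <<'E'
from h import *
p=pusher((-.0186,.0172),-32.9,.014); print(p)
rows([(p[0],p[1],.231,p[2]),(p[0],p[1],.1,p[2]),(p[0],p[1],.0175,p[2])])
E
```

```text
(np.float64(0.40753730378098574), np.float64(-0.16410509650319727), np.float64(-26.549999999999997))
0.3069 -0.3105 0.0002 -0.02 0.01 50.31
0.3069 -0.3104 0.1312 -0.02 0.01 50.31
0.3069 -0.3104 0.2137 -0.02 0.01 50.31
```

Request:
send_rows(plan="0.030 -0.030 0 0 0 5 0; 0.060 -0.061 0 0 0 10 0; 0.09 -0.091 0 0 0 16 0; 0.12 -0.121 0 0 0 22 0; 0.15 -0.152 0 0 0 28 0; 0.18 -0.182 0 0 0 34 0; 0.21 -0.212 0 0 0 40 0; 0.24 -0.243 0 0 0 46 0; 0.27 -0.273 0.02 0 0 50.3 0; 0.295 -0.298 0.04 0 0 50.3 0")

```text
clock: 1.13
position: [0.3947, -0.2001, 0.2027]
tool_rot: [-3.141, -0.003, -0.47]
force: [2.2, -1.1, 0.3]
grip_width: 0.0002
finger_force: 0.0
```

Run:
```python
from h import *
p=pusher((-.0186,.0172),-32.9,.014); s=observe(); print(s["clock"],s["position"],s["force"])
rows([(p[0],p[1],z,p[2]) for z in(.06,.0175)])
```

```text
1.1333 [ 0.39469671 -0.20011562  0.20266087] [ 2.17212548 -1.14326896  0.31007349]
-0.0053 -0.0379 0.1427 -0.02 -0.18 -0.36
-0.0054 -0.0379 0.1852 -0.02 -0.18 -0.36
```

Request:
send_rows(plan="-0.002 -0.017 0.035 0 0 0 0; -0.002 -0.017 0.07 0 0 0 0; -0.002 -0.017 0.105 0 0 0 0; -0.002 -0.017 0.135 0 0 0 0; -0.002 -0.017 0.15 0 0 0 0; -0.002 -0.017 0.15 0 0 0 0; -0.002 -0.017 0.15 0 0 0 0")

```text
clock: 1.72
position: [0.3992, -0.1854, 0.0516]
tool_rot: [3.141, 0.001, -0.463]
force: [1.2, 0.1, 1.4]
grip_width: -0.0003
finger_force: 0.0
```

Run:
```python
from h import *
s=observe(); print(s["clock"],s["position"],s["tool_rot"],s["force"])
p=pusher((-.0186,.0172),-32.9,.014);rows([(p[0],p[1],.0175,p[2])])
f=imaging.grab_frame("top"); g=imaging.grab_frame("side")
crop(f,288,182,76,76,5,"pics/a.png"); crop(g,110,140,120,100,4,"pics/b.png")
a,b=cv2.imread("pics/a.png"),cv2.imread("pics/b.png")[:380]; b=cv2.copyMakeBorder(b,0,380-len(b),0,0,0)
cv2.imwrite("pics/ab1.png",np.hstack([a,b[:,:420]]))
print("tip px in crop",(w2px(g,[[*s["position"]]])-[110,140])*4)
```

```text
1.7167 [ 0.39916493 -0.18536261  0.05164231] [ 3.14134808e+00  1.45692833e-03 -4.63155236e-01] [1.17033989 0.07009506 1.3706592 ]
-0.002 -0.0228 0.0341 0.01 0.08 0.01
tip px in crop [[142.73152474 159.12297953]]
```

View pics/ab1.png

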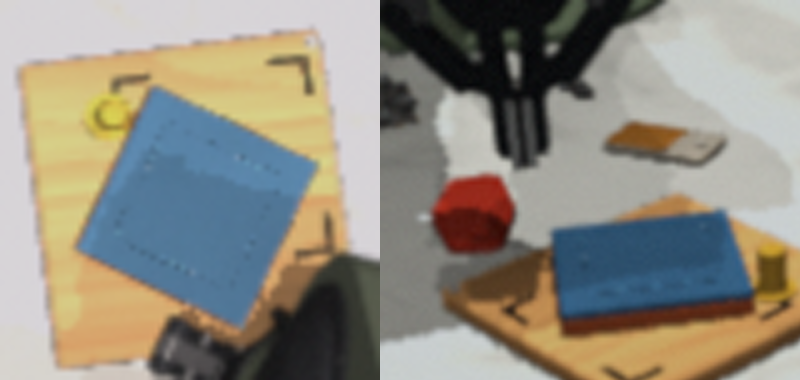

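The tip projects to (522,159), right on the visible fingertip. It is behind and a little right of the near corner at (240,325) in the top crop. I'll shift it sideways and then go down.

Request:
send_rows(plan="-0.002 -0.012 0 0 0 0 0; -0.002 -0.023 0.01 0 0 0 0; -0.002 -0.023 0.02 0 0 0 0; -0.002 -0.023 0.028 0 0 0 0; -0.002 -0.023 0.0335 0 0 0 0; -0.002 -0.023 0.0335 0 0 0 0; -0.002 -0.023 0.0335 0 0 0 0")

```text
clock: 2.4
position: [0.4076, -0.1644, 0.0182]
tool_rot: [3.141, 0.001, -0.464]
force: [0.2, -0.2, 0.6]
grip_width: 0.0002
finger_force: 0.0
```

```bash
cat >> h.py <<'E'
def traj(f0,f1,p0=(-32.9,.0228,.0565),p1=(0,.031,.0525),n=10,**k):
    out=[]
    for f in np.linspace(f0,f1,n):
        th=p0[0]+f*(p1[0]-p0[0]); xf=p0[1]+f*(p1[1]-p0[1]); yf=max(p0[2]+min(1,f/.2)*(p1[2]-p0[2]),0)
        c=PEG-rot(np.radians(th))@[xf,yf]; x,y,w=pusher(c,th,0,**k); out.append((x,y,observe()["position"][2],w))
    return out
E
python3 - <<'E'
from h import *
s=observe(); print(s["clock"],s["position"],s["tool_rot"],s["force"])
p=pusher((-.0186,.0172),-32.9,.014);rows([(p[0],p[1],.0175,p[2])])
print();rows(traj(0,.3,n=7)); print(); T=traj(0,1,n=11); rows(T)
E
```

```text
2.4 [ 0.40758507 -0.16444493  0.0182271 ] [ 3.14130847e+00  5.37811763e-04 -4.63945120e-01] [ 0.16205922 -0.20102331  0.62305171]
-0.0002 -0.0003 0.0007 0.02 0.03 -0.03

0.0132 -0.0008 -0.0 0.02 0.03 -0.03
0.0153 0.0004 -0.0 0.02 0.03 -1.68
0.0174 0.0016 -0.0 0.02 0.03 -3.32
0.0195 0.0028 -0.0 0.01 0.03 -4.97
0.0217 0.0039 -0.0 0.01 0.03 -6.61
0.0239 0.0059 -0.0 0.01 0.03 -8.26
0.0263 0.0079 -0.0 0.01 0.03 -9.9

0.0132 -0.0008 -0.0 0.02 0.03 -0.03
0.0174 0.0016 -0.0 0.02 0.03 -3.32
0.0217 0.0039 -0.0 0.01 0.03 -6.61
0.0263 0.0079 -0.0 0.01 0.03 -9.9
0.0311 0.0117 -0.0 0.01 0.03 -13.19
0.0362 0.0153 -0.0 0.01 0.03 -16.48
0.0414 0.0186 -0.0 0.01 0.03 -19.77
0.0469 0.0216 -0.0 0.01 0.03 -23.06
0.0525 0.0244 -0.0 0.01 0.03 -26.35
0.0584 0.0269 -0.0 0.01 0.03 -29.64
0.0643 0.029 -0.0 0.01 0.03 -32.93
```

Request:
send_rows(plan="0.006 -0.001 0 0 0 0 0; 0.011 -0.001 0 0 0 0 0; 0.0132 -0.001 0 0 0 0 0; 0.0153 0 0 0 0 -1.7 0; 0.0174 0.0016 0 0 0 -3.3 0; 0.0195 0.0028 0 0 0 -5 0; 0.0217 0.004 0 0 0 -6.6 0; 0.024 0.006 0 0 0 -8.3 0; 0.0263 0.008 0 0 0 -9.9 0; 0.0263 0.008 0 0 0 -9.9 0")

```text
clock: 3.23
position: [0.4283, -0.1836, 0.0183]
tool_rot: [3.142, -0.001, -0.288]
force: [-0.3, -0.4, -0.8]
grip_width: -0.0001
finger_force: 0.0
```

```bash
cat >> h.py <<'E'
def tile(f,box=(288,182,80,80)):
    u,v,w,h=box; m=cv2.inRange(cv2.cvtColor(f["color"],cv2.COLOR_RGB2HSV)[v:v+h,u:u+w],(95,80,30),(130,255,255))
    c=max(cv2.findContours(m,cv2.RETR_EXTERNAL,cv2.CHAIN_APPROX_NONE)[0],key=cv2.contourArea)
    Q=px2w(f,c.reshape(-1,2)+[u,v],.026)[:,:2]; Q=(Q-BO)@rot(BT)
    (cx,cy),(a,b),ang=cv2.minAreaRect((Q*1e3).astype(np.float32))
    return (cx,cy),(a,b),(ang+45)%90-45
E
cat > look.py <<'E'
from h import *
import sys
s=observe(); print(s["clock"],s["position"],np.degrees(s["tool_rot"]),s["force"])
f=imaging.grab_frame("top"); g=imaging.grab_frame("side")
print(tile(f))
crop(f,288,182,80,80,5,"pics/a.png"); crop(g,120,160,120,100,4,"pics/b.png")
a,b=cv2.imread("pics/a.png"),cv2.imread("pics/b.png")
cv2.imwrite(sys.argv[1],np.hstack([a,b[:,:400]]))
E
python3 look.py pics/ab2.png
```

```text
3.2333 [ 0.42829629 -0.18363805  0.01828552] [ 1.79996091e+02 -4.24403289e-02 -1.65172036e+01] [-0.32094424 -0.3963666  -0.76149245]
((-12.833322525024414, 14.022163391113281), (86.17839050292969, 86.92756652832031), -22.03858184814453)
```

View pics/ab2.png

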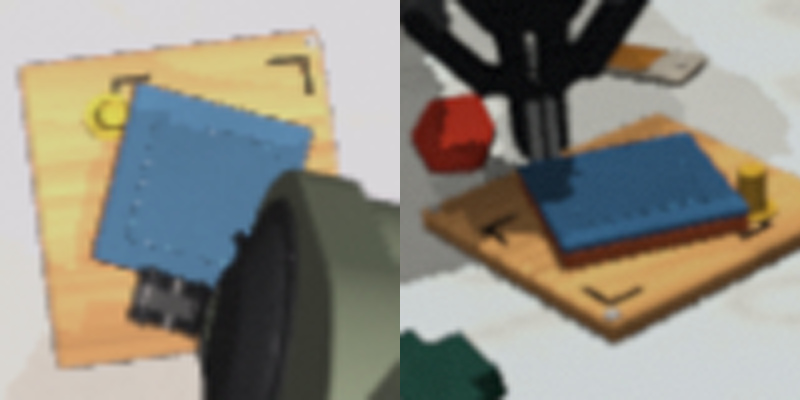

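The tile is at -22° and touching the peg, and the finger face lies flush on the -x face by the near corner (top crop 165,300; peg at 110,115). That matches the planned path, so I'll continue.

Run:
```python
from h import *
rows(traj(.3,.9,n=13))
```

```text
-0.0005 0.0003 -0.0 -0.01 -0.03 0.01
0.0015 0.0026 0.0 -0.01 -0.03 -1.63
0.0036 0.0049 0.0 -0.01 -0.03 -3.28
0.0057 0.0071 0.0 -0.01 -0.03 -4.92
0.008 0.0093 0.0 -0.01 -0.03 -6.57
0.0102 0.0114 0.0 -0.01 -0.03 -8.21
0.0126 0.0134 0.0 -0.0 -0.03 -9.86
0.015 0.0154 0.0 -0.0 -0.03 -11.5
0.0174 0.0174 0.0 -0.0 -0.03 -13.15
0.02 0.0193 0.0 -0.0 -0.03 -14.79
0.0225 0.0211 0.0 -0.0 -0.03 -16.44
0.0252 0.0228 0.0 -0.0 -0.03 -18.08
0.0278 0.0245 0.0 -0.0 -0.03 -19.73
```

Request:
send_rows(plan="0.0015 0.0026 0 0 0 -1.6 0; 0.0036 0.0049 0 0 0 -3.3 0; 0.0057 0.0071 0 0 0 -4.9 0; 0.008 0.0093 0 0 0 -6.6 0; 0.0102 0.0114 0 0 0 -8.2 0; 0.0126 0.0134 0 0 0 -9.9 0; 0.015 0.0154 0 0 0 -11.5 0; 0.0174 0.0174 0 0 0 -13.1 0; 0.02 0.0193 0 0 0 -14.8 0; 0.02 0.0193 0 0 0 -14.8 0")

```text
clock: 4.17
position: [0.442, -0.2077, 0.0183]
tool_rot: [3.141, -0.0, -0.03]
force: [-0.2, 0.2, -0.0]
grip_width: -0.0001
finger_force: 0.0
```

```bash
python3 look.py pics/ab3.png
python3 - <<'E'
from h import *
rows(traj(.75,1,n=6))
E
```

```text
4.1667 [ 0.44197437 -0.20773783  0.0182683 ] [ 1.79988472e+02 -2.65893914e-02 -1.70584675e+00] [-0.15537779  0.18843201 -0.02984553]
((-6.904016494750977, 5.575309753417969), (83.79730987548828, 86.00804901123047), -7.526054382324219)
0.0 0.0 0.0 -0.0 -0.02 0.01
0.002 0.0024 0.0 -0.0 -0.02 -1.63
0.0041 0.0048 0.0 0.0 -0.02 -3.28
0.0063 0.0071 0.0 0.0 -0.02 -4.92
0.0085 0.0094 0.0 0.0 -0.02 -6.57
0.0108 0.0116 0.0 0.0 -0.02 -8.21
```

View pics/ab3.png

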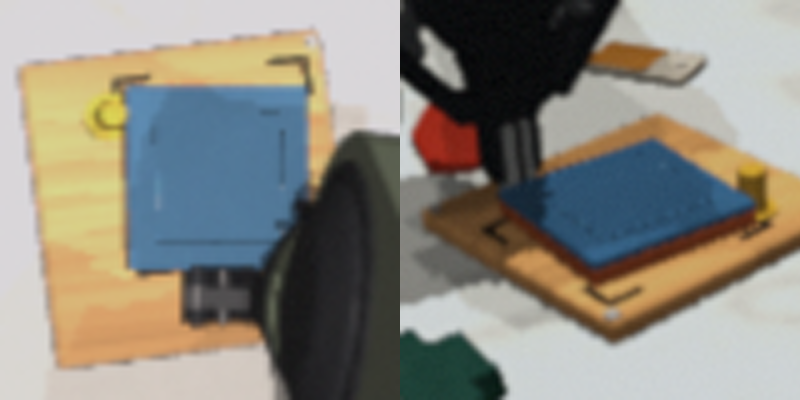

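The tile is at about -7.7°, still on the peg and with the finger flush. I'll go most of the rest and measure again.

Request:
send_rows(plan="0.002 0.0024 0 0 0 -1.6 0; 0.0041 0.0048 0 0 0 -3.3 0; 0.0063 0.0071 0 0 0 -4.9 0; 0.0085 0.0094 0 0 0 -6.5 0; 0.0085 0.0094 0 0 0 -6.5 0; 0.0085 0.0094 0 0 0 -6.5 0")

```text
clock: 4.77
position: [0.4499, -0.217, 0.0182]
tool_rot: [-3.142, -0.0, 0.081]
force: [0.6, 0.3, -0.2]
grip_width: 0.0003
finger_force: 0.0
```

```bash
cat >> h.py <<'E'
def pose(f,th0,box=(288,182,80,80)):
    # lines on the +x, +y, -x sides of the blue top in board frame (mm), sub-pixel from blueness profile
    b=cv2.cvtColor(f["color"],cv2.COLOR_RGB2LAB)[:,:,2].astype(np.float32)
    (cx,cy),_,_=tile(f); out={}; Rt=rot(np.radians(th0))
    for nm,nrm,lat in(("+x",(1,0),np.arange(-15,36,2)),("+y",(0,1),np.r_[np.arange(-32,10,2)]),("-x",(-1,0),np.arange(5,36,2))):
        n=np.array(nrm);t=np.array([0,1]) if n[0] else np.array([1,0]); pts=[]
        for l in lat:
            r=np.arange(36,56,.25); q=np.array([[cx,cy]])+(r[:,None]*n+l*t)@Rt.T
            w=q/1e3@rot(BT).T+BO; uv=w2px(f,np.c_[w,np.full(len(w),.026)]).astype(np.float32)
            v=cv2.remap(b,uv[:,0],uv[:,1],cv2.INTER_LINEAR).ravel()
            g=np.gradient(cv2.GaussianBlur(v[:,None],(1,9),0).ravel()); i=g.argmax()
            if g[i]>.3: pts.append(q[i])
        P=np.array(pts); vx,vy,x0,y0=cv2.fitLine(P.astype(np.float32),cv2.DIST_HUBER,0,.01,.01).ravel()
        a=np.degrees(np.arctan2(vy,vx)); a=(a+45)%90-45
        out[nm]=(len(P),round(float(a),2),np.round([x0,y0],1).tolist())
    return out
E
python3 look.py pics/ab4.png
python3 - <<'E'
from h import *
f=imaging.grab_frame("top"); print(pose(f,-1))
E
```

```text
4.7667 [ 0.4498958  -0.21698546  0.01823959] [-1.79998888e+02 -1.89380615e-02  4.64478998e+00] [ 0.5515987   0.30648099 -0.15420211]
((-2.5922622680664062, 1.2502517700195312), (88.0531005859375, 88.54621124267578), -0.29587554931640625)
{'+x': (26, -0.46, [42.900001525878906, 12.800000190734863]), '+y': (21, -1.03, [-14.899999618530273, 46.400001525878906]), '-x': (16, 3.61, [-46.20000076293945, 20.600000381469727])}
```

View pics/ab4.png

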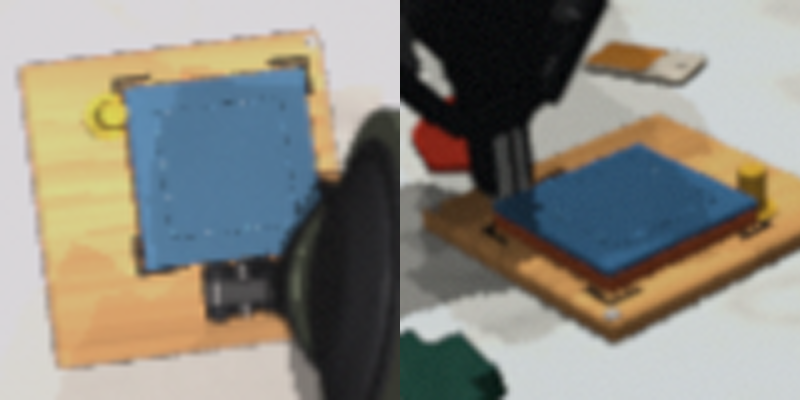

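The tile is almost home: about -1°, centre (-2,+1) mm in the board frame, with the +y side on the peg. One last small push, then back off.

Request:
send_rows(plan="0.001 0.001 0 0 0 -0.7 0; 0.0022 0.0018 0 0 0 -1.4 0; 0.0022 0.0018 0 0 0 -1.4 0; 0.0022 0.0018 0 0 0 -1.4 0; -0.006 0.0018 0 0 0 -1.4 0; -0.016 0.0018 0 0 0 -1.4 0; -0.016 0.0018 -0.03 0 0 -1.4 0; -0.016 0.0018 -0.07 0 0 -1.4 0; -0.016 0.0018 -0.11 0 0 -1.4 0; -0.016 0.04 -0.13 0 0 -1.4 0")

```text
clock: 5.75
position: [0.4375, -0.2522, 0.1516]
tool_rot: [-3.141, -0.003, 0.112]
force: [3.8, -0.6, 0.7]
grip_width: 0.0
finger_force: 0.0
```

Request:
send_rows(plan="-0.01 0.035 -0.02 0 0 0 0; -0.02 0.07 -0.02 0 0 0 0; -0.03 0.105 -0.02 0 0 0 0; -0.03 0.14 -0.02 0 0 0 0; -0.03 0.175 -0.02 0 0 0 0; -0.03 0.21 -0.02 0 0 0 0; -0.03 0.21 -0.02 0 0 0 0; -0.03 0.21 -0.02 0 0 0 0")

```text
clock: 6.42
position: [0.4277, -0.47, 0.1667]
tool_rot: [-3.141, 0.001, 0.103]
force: [0.4, 1.2, -1.1]
grip_width: 0.0002
finger_force: 0.0
```

```bash
python3 look.py pics/ab5.png
python3 - <<'E'
from h import *
f=imaging.grab_frame("top"); print(pose(f,0)); crop(f,288,182,80,75,8,"pics/topd.png")
E
```

```text
6.4167 [ 0.42771189 -0.46995337  0.16667546] [-1.79981400e+02  5.12718591e-02  5.90819355e+00] [ 0.44299628  1.24144246 -1.11566158]
((-1.0695610046386719, 0.35636138916015625), (88.72410583496094, 88.39958953857422), 1.1944092512130737)
{'+x': (26, 1.31, [43.70000076293945, 10.300000190734863]), '+y': (21, 1.59, [-12.300000190734863, 45.5]), '-x': (16, 0.54, [-46.0, 17.700000762939453])}
```

View pics/topd.png

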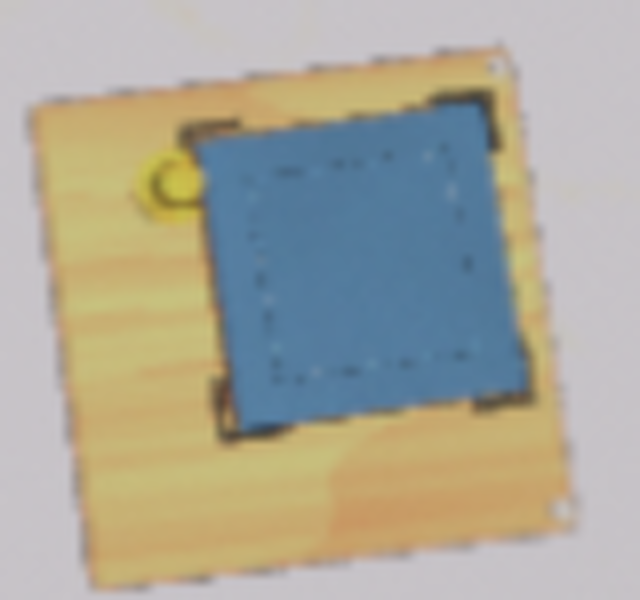

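The tile lies within the marks, centred to about 1 mm. It is over-rotated by about 1.3°: its corners at (197,142), (482,103), (530,390) and (243,433) make 8.7° against the board's 7.4°. I'll correct that with a small push on the left part of the -x face.

Run:
```python
from h import *
B=lambda x,y:BO+rot(BT)@[x,y]
s=observe();yw=np.degrees(BT)
rows([(*B(-.072,.027),z,yw) for z in(.1667,.1,.0183)])
```

```text
0.0332 -0.3019 0.0009 -0.04 0.02 -0.24
0.0332 -0.3019 0.0676 -0.04 0.02 -0.24
0.0332 -0.3018 0.1493 -0.04 0.02 -0.24
```

Request:
send_rows(plan="0.003 -0.035 0 0 0 0 0; 0.007 -0.07 0 0 0 0 0; 0.011 -0.105 0 0 0 0 0; 0.015 -0.14 0 0 0 0 0; 0.019 -0.175 0 0 0 0 0; 0.023 -0.21 0 0 0 0 0; 0.027 -0.245 0 0 0 0 0; 0.03 -0.28 0 0 0 -0.2 0; 0.033 -0.302 0 0 0 -0.2 0; 0.033 -0.302 0.01 0 0 -0.2 0")

```text
clock: 7.4
position: [0.4308, -0.16, 0.1591]
tool_rot: [3.141, -0.003, 0.116]
force: [1.4, 0.3, 0.5]
grip_width: 0.0004
finger_force: 0.0
```

Request:
send_rows(plan="0 0 0.02 0 0 0 0; 0 0 0.04 0 0 0 0; 0 0 0.06 0 0 0 0; 0 0 0.06 0 0 0 0; 0 0 0.06 0 0 0 0")

```text
clock: 7.82
position: [0.4295, -0.1644, 0.0975]
tool_rot: [-3.141, 0.002, 0.11]
force: [-0.0, -0.2, 0.9]
grip_width: 0.0
finger_force: 0.0
```

Run:
```python
from h import *
B=lambda x,y:BO+rot(BT)@[x,y]
s=observe();yw=np.degrees(BT); print(s["clock"],s["position"])
rows([(*B(-.072,.027),z,yw) for z in(.0183,)])
```

```text
7.8167 [ 0.42949936 -0.16436945  0.09745999]
0.0005 -0.0004 0.0792 -0.04 0.09 -0.04
```

Request:
send_rows(plan="0.0005 0 0.03 0 0 0 0; 0.0005 0 0.055 0 0 0 0; 0.0005 0 0.07 0 0 0 0; 0.0005 0 0.0785 0 0 0 0; 0.0005 0 0.0785 0 0 0 0; 0.0005 0 0.0785 0 0 0 0")

```text
clock: 8.32
position: [0.4311, -0.1649, 0.02]
tool_rot: [3.141, -0.001, 0.109]
force: [0.3, -0.6, 0.5]
grip_width: -0.0
finger_force: 0.0
```

Run:
```python
from h import *
B=lambda x,y:BO+rot(BT)@[x,y]
s=observe();yw=np.degrees(BT); print(s["clock"],s["position"])
rows([(*B(x,.027),.0185,yw) for x in(-.059,-.0552,)])
print(pose(imaging.grab_frame("top"),1))
```

```text
8.3167 [ 0.43111095 -0.16490548  0.02002127]
0.0119 -0.0012 0.0015 0.02 -0.04 -0.08
0.0157 -0.0012 0.0015 0.02 -0.04 -0.08
{'+x': (26, 0.89, [43.70000076293945, 10.899999618530273]), '+y': (21, 0.46, [-13.0, 45.5]), '-x': (2, 1.0, [-38.400001525878906, 33.599998474121094])}
```

Request:
send_rows(plan="0.005 -0.001 0.001 0 0 0 0; 0.009 -0.001 0.001 0 0 0 0; 0.012 -0.001 0.001 0 0 0 0; 0.014 -0.001 0.001 0 0 0 0; 0.0155 -0.001 0.001 0 0 0 0; 0.0155 -0.001 0.001 0 0 0 0; 0.0155 -0.001 0.001 0 0 0 0")

```text
clock: 8.95
position: [0.4461, -0.1621, 0.0181]
tool_rot: [-3.142, -0.0, 0.109]
force: [0.2, -0.3, 0.5]
grip_width: -0.0001
finger_force: 0.0
```

Run:
```python
from h import *
B=lambda x,y:BO+rot(BT)@[x,y]
s=observe();yw=np.degrees(BT); print(s["clock"],s["position"],s["force"])
rows([(*B(-.0552,.027),.0185,yw)])
for i in range(2):print(pose(imaging.grab_frame("top"),0.5))
```

```text
8.95 [ 0.44611269 -0.16209002  0.01809065] [ 0.24763598 -0.26050515  0.46289312]
0.0005 -0.0001 -0.0004 -0.0 -0.01 -0.08Traceback (most recent call last):
  File "<stdin>", line 5, in <module>
  File "h.py", line 62, in pose
    P=np.array(pts); vx,vy,x0,y0=cv2.fitLine(P.astype(np.float32),cv2.DIST_HUBER,0,.01,.01).ravel()
                                 ~~~~~~~~~~~^^^^^^^^^^^^^^^^^^^^^^^^^^^^^^^^^^^^^^^^^^^^^^^
cv2.error: OpenCV(4.12.0) /io/opencv/modules/imgproc/src/linefit.cpp:618: error: (-215:Assertion failed) npoints2 >= 0 || npoints3 >= 0 in function 'fitLine'
```

```bash
sed -i 's/        P=np.array(pts); vx/        if len(pts)<5: continue\n        P=np.array(pts); vx/' h.py
python3 - <<'E'
from h import *
for i in range(2):
    f=imaging.grab_frame("top");print(pose(f,0.5),tile(f))
E
```

```text
{'+x': (26, 0.21, [46.099998474121094, 12.800000190734863]), '+y': (21, 0.16, [-2.5999999046325684, 45.599998474121094])} ((9.222087860107422, 0.10602951049804688), (69.01220703125, 88.11294555664062), 1.0508270263671875)
{'+x': (26, 0.21, [46.099998474121094, 12.800000190734863]), '+y': (21, 0.11, [-2.5999999046325684, 45.70000076293945])} ((9.222087860107422, 0.10602951049804688), (69.01220703125, 88.11294555664062), 1.0508270263671875)
```

The sides now read about 0.2° from the board's. I'll back off, move clear and check.

Request:
send_rows(plan="-0.005 0 0 0 0 0 0; -0.014 0 0 0 0 0 0; -0.016 0 -0.02 0 0 0 0; -0.016 0 -0.05 0 0 0 0; -0.016 0 -0.085 0 0 0 0; -0.016 0 -0.12 0 0 0 0; -0.016 0.035 -0.14 0 0 0 0; -0.016 0.07 -0.15 0 0 0 0; -0.016 0.105 -0.15 0 0 0 0; -0.016 0.14 -0.15 0 0 0 0")

```text
clock: 9.93
position: [0.4446, -0.305, 0.169]
tool_rot: [3.14, -0.001, 0.109]
force: [-0.4, -0.5, -0.3]
grip_width: -0.0
finger_force: 0.0
```

Request:
send_rows(plan="-0.01 0.035 0 0 0 0 0; -0.01 0.07 0 0 0 0 0; -0.01 0.105 0 0 0 0 0; -0.01 0.14 0 0 0 0 0; -0.01 0.175 0 0 0 0 0; -0.01 0.175 0 0 0 0 0; -0.01 0.175 0 0 0 0 0; -0.01 0.175 0 0 0 0 0")

```text
clock: 10.6
position: [0.4538, -0.4774, 0.1675]
tool_rot: [-3.141, 0.001, 0.109]
force: [-0.1, 1.0, -0.9]
grip_width: -0.0003
finger_force: 0.0
```

Run:
```python
from h import *
f=imaging.grab_frame("top");print(pose(f,0),tile(f)); print(observe()["clock"],observe()["position"]); crop(f,170,162,200,100,4,"pics/topf.png")
```

```text
{'+x': (26, -0.7, [45.20000076293945, 10.199999809265137]), '+y': (21, -0.38, [-13.699999809265137, 45.5]), '-x': (16, 2.17, [-44.70000076293945, 24.200000762939453])} ((0.2599372863769531, 0.4159584045410156), (87.64680480957031, 88.04170227050781), 0.3489096164703369)
10.65 [ 0.45422009 -0.47700289  0.16781849]
```

View pics/topf.png

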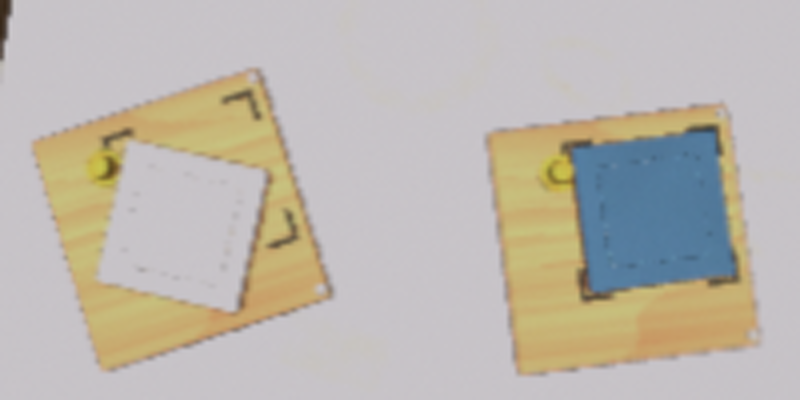

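The blue tile, with corners at (572,148), (715,130), (738,275) and (592,291), lies centred in its four marks, within about 0.5 mm and 0.5°. The white tile is undisturbed and the arm is clear, so I'm handing in.

```bash
python3 -c "
from workcell import bot
print(bot.job_done())"
```

```text
the job is handed in; nothing more can be done
None
```

The blue tile is squared up on its marks (by the top camera, centred to about 0.5 mm and straight to about 0.5°), the white tile was not touched, the arm is clear, and the job was handed in at about 10.7 s.

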